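# Turn a culture dish over on the turn-over ramp

## Task

Set the green-lidded culture dish, lid up, on the flat upper ledge of the white turn-over ramp and let go of it. Then push it off the ledge, over the pit, so that it topples down the ramp and comes to rest lid down against the stop at the foot, ready for its base to be read. Leave the blue-lidded dish where it is.

Things in the scene. Friction and masses are not known exactly. Their poses are not given: they have to be found in the camera images.
- green_mid (a point): Centre (half-way up) of the closed culture dish with the green lid, to be turned over: a smooth rigid disc 17 mm high, white base 57 mm across (lower 9 mm), green lid 60 mm across (upper 8 mm), about 40 g, glossy (friction 0.3). It starts lid up on the bench; z points from base to lid. Pinch it across from above. On edge in the pit it reaches 22 mm above the ledge.
- blue_mid (a point): Centre (half-way up) of another dish of the same shape and size with a blue lid; a bystander that starts on the bench and must stay where it is.
- ledge (a point): Middle of the top of the level ledge (100 mm long, 110 wide, 88 high) of the fixed white ramp unit; x points the way the dish travels, z up. Guides 4 mm high narrow to 70 mm apart at the front edge, x = +45 mm. Next a pit 43 mm long, 38 deep. Push at 50 mm/s (over 120 may fail), fingertips 3 to 8 mm above the ledge, until the pushing face is at x = +100: the dish stands up in the pit, then topples.
- seat (a point): Where the dish's centre lies at the end, 8.5 mm out from the ramp's face and 30 mm uphill of the stop. x points down the ramp, z out of its face. The ramp, a smooth grey plate sloping 34 degrees, runs 85 mm from a yellow trip bar (6 mm thick, top 28 mm below the ledge) on the pit's far side to the yellow stop, 24 mm high, between clear cheeks 70 mm apart, 20 mm high. The dish slides down by itself.
There are look-alikes about, which are no part of the job. Of the things that look like the part that bears green_mid, the smallest one is meant.

How it is judged:
By the outcome, as a careful person would: the job done as asked, in the order asked, and still so for the second after the job is handed in, with the robot touching nothing.
It also fails if it takes over 53 s, if anything falls off the work surface, if the arm or the gripper's body presses on something with over 40 N, if the wrist force passes 120 N, or if a joint passes its speed limit or range.

## Robot

A 7-joint arm with a two-finger parallel gripper is mounted at the origin on the work surface. World frame = base frame: x ahead of the robot, y to its left, z up, the work surface at z = 0. Lengths are in mm, angles in rad, forces in N, time in s.
With the tool pointing down it reaches from about 400 to 875 mm from the base axis. Payload 4.4 kg.
Tool frame: the origin (TCP) lies midway between the tips of the shut fingers; the grasp point (between the pads) lies 19 mm behind it (ctrl.grip_point_offset is the distance from the TCP to the grasp point, in mm); z points along the fingers, y is the direction in which the jaws open and shut (so a half turn about z gives the same grasp; the last joint's range is limited). The gripper opens to 85 mm and grips with 20 to 120 N. Pads are 22 mm wide; open, the fingers measure 114 mm over their backs; the gripper's body (76 mm by 85 mm) begins 54 mm behind the grasp point. The pads swing forward as they close: fully open they stand 13 mm farther back than shut.
Start: joints at [1.132, 0.628, 0.038, 1.517, -0.027, 0.996, -0.02], TCP at [236.774, -605.356, 231.313] pointing down, gripper open.
Joint ranges: [-3.06, 3.06], [-0.37, 2.12], [-1.25, 1.32], [0.18, 2.47], [-1.1, 4.24], [0.23, 1.98], [-2.94, 2.94]. Speed limits (rad/s): [2.57, 2.57, 3.14, 3.14, 3.14, 3.14, 3.14].

## Interface

Orientations are given as [roll, pitch, yaw] about the fixed x, y, z axes, in that order (R = Rz(yaw) Ry(pitch) Rx(roll)).
In Python, from cell import ctrl, imaging, models gives the robot as it stands. The module is installed in compiled form; this text tells all that it offers.
- The arm moves only by the tool drive_tool, never from a script. Its argument "deltas" is text: rows parted by semicolons, each of 5 numbers parted by spaces: the shift along the tool's x, y, z in m, then the turn about the tool's z in degrees, then the finger opening in m, from 0 to 0.0854. A call has 1 to 12 rows; each row is the pose to reach, as a shift and turn from the pose commanded when the call began, along the tool's axes at that moment; what a row does not reach only later rows make up. A row lasts 1/8 s, in which the tool goes at most 62.5 mm and 10.7 degrees, less where a joint would pass 70% of its speed; a pose out of reach is approached as far as the arm can. A call with a gripper value outside its range is refused whole. The fingers move at their own pace and stop on an object; the grip force is fixed at half the most. Time passes only in rows, so rows that repeat a pose let the fingers close. It gives the time, the measured TCP pose, the force and the opening at its end, in the units of the state.
- ctrl.read_state(): the state, without advancing time (a new reading comes with each control period).
- imaging.get_image(name): name is "side" or "top"; returns a dict with "color" (480x640x3 uint8, red, green, blue), "range_z" (480x640 float32, mm along the optical axis (not along the pixel's ray), 0 where there is no reading), "vfov" (degrees; the focal length in pixels is half the picture's height over the tangent of half this angle, whatever the lens; pixels are square), "cx", "cy" (the principal point, pixels), "extrinsics" (4x4, takes a point from camera to world coordinates). Camera axes: x right, y down, z forward; pixel columns grow to the right and rows downward; lengths in mm; the calibration is good to about 2 mm. A picture is of the moment at which its call begins.
- ctrl.finish_job(): hands the job in, once; it reports no verdict.
Trained networks look in a picture, given as the dict that the camera call returned (one of the last four; its "shot" number tells which), for a name from the list of things; names that differ only in an ending like _2 or _b are one class to them, and where a whole thing is asked for, a point or a joint stands for the part that bears it (a point fixed in the world has none). Each returns a list of dicts, best first, with "score" (0 to 1); they miss things now and then, are a little off and sometimes report something else, mostly with a low value. They report only what shows in the picture. A call takes as long as a camera call. They do not tell look-alikes from the thing itself.
- models.spot_in(picture, thing): "point" ([column, row] in pixels, amid what is visible of it).
- models.landmark_of(picture, thing): "point" ([column, row] in pixels: a listed point, or the origin of a listed thing).
The state is a dict: "clock": time; "qpos": joint angles; "qd": joint speeds; "tau": joint torques, N m; "eef_pos": TCP position; "tool_rot": TCP orientation; "force": force on the tool from outside, world axes, zero at the start; "torque": the same for the moment, N m; "width": finger opening in mm.
Only numpy, scipy, OpenCV 4.12 (cv2) and the standard library are available. Lean on these libraries where they do the work, as an engineer would, in place of code of your own. Each camera call takes 0.05 s, during which the arm holds its last target.

## Working session

There is one attempt and no reset: what is moved stays moved. The work goes in short steps, Python scripts to look and compute and a tool call to move; the robot and the scene stay as the last step left them, time stands still between calls to the robot, and variables do not carry over. Pictures are saved under pics/ and viewed, and the job is handed in when it is done.

Besides the shell and the picture viewer there is one more tool, called as name(argument=value, ...) on one line, values as JSON. drive_tool: Moves the arm, as the interface text tells. Its arguments: {"type":"object","properties":{"deltas":{"type":"string"}},"required":["deltas"]}

```bash
mkdir -p pics; cat > h.py <<'E'
import numpy as np,cv2
from cell import ctrl,imaging,models
def f(p): return 240/np.tan(np.radians(p["vfov"])/2) if p["color"].shape[0]==480 else None
def world(p,u,v,d=None):
    F=f(p)
    if d is None: d=p["range_z"][int(round(v)),int(round(u))]
    c=np.array([(u-p["cx"])*d/F,(v-p["cy"])*d/F,d,1.])
    return (np.array(p["extrinsics"])@c)[:3]
def atz(p,u,v,z):
    E=np.array(p["extrinsics"]);r=E[:3,:3]@np.array([(u-p["cx"])/f(p),(v-p["cy"])/f(p),1.])
    return E[:3,3]+r*(z-E[2,3])/r[2]
def cloud(p):
    F=f(p);d=p["range_z"];v,u=np.mgrid[0:480,0:640]
    c=np.stack([(u-p["cx"])*d/F,(v-p["cy"])*d/F,d,np.ones_like(d)],-1)
    return (c@np.array(p["extrinsics"]).T)[...,:3]
def save(p,n): cv2.imwrite("pics/"+n,p["color"][...,::-1])
E
python3 - <<'E'
from h import *
print({k:np.round(v,3) if not isinstance(v,str) else v for k,v in ctrl.read_state().items()})
for n in("top","side"):
    p=imaging.get_image(n);save(p,n+"0.png")
    print(n,p["vfov"],p["cx"],p["cy"],np.round(p["extrinsics"],3).tolist())
    for t in("green_mid","blue_mid","ledge","seat"):
        for fn in(models.spot_in,models.landmark_of):
            try:
                for r in fn(p,t)[:6]: 
                    u,v=r["point"];print(t,fn.__name__,np.round(r["point"],1),round(r["score"],2),np.round(world(p,u,v),1))
            except Exception as e: print(t,fn.__name__,e)
E
```

```text
{'clock': np.float64(0.0), 'qpos': array([ 1.132,  0.629,  0.038,  1.518, -0.027,  0.996, -0.02 ]), 'qd': array([ 0.001,  0.001,  0.   ,  0.   , -0.001, -0.001,  0.   ]), 'tau': array([ 0.0000e+00, -5.6340e+01,  1.2270e+00, -1.9344e+01,  1.1000e-02,
        1.1000e-02, -0.0000e+00]), 'eef_pos': array([ 236.56 , -604.727,  230.38 ]), 'tool_rot': array([-3.14 ,  0.   ,  0.373]), 'force': array([0.617, 0.052, 0.503]), 'torque': array([0.005, 0.068, 0.007]), 'width': np.float64(85.339)}
top 54.266481963028646 316.63961238547046 244.14753044751347 [[0.098, -0.971, 0.22, 373.819], [-0.995, -0.096, 0.019, 120.556], [0.002, -0.221, -0.975, 906.833], [0.0, 0.0, 0.0, 1.0]]
green_mid call [258.4 216.4] 0.92 [620.1 258.7  13.2]
green_mid call [206.  187.5] 0.91 [666.7 368.6  22. ]
green_mid call [318.7 225.6] 0.67 [610.9 137.7  21.7]
green_mid call [318.2 223.4] 0.75 [614.7 139.1  23.8]
green_mid call [261.8 216. ] 0.71 [620.8 251.7  16.1]
green_mid call [207.3 187.7] 0.58 [666.4 365.8  22.4]
blue_mid call [276.7 319.7] 0.77 [422.3 198.5  17.4]
blue_mid call [278.7 321. ] 0.67 [420.3 194.6  16.1
[... 383 characters left out ...]
0, 1.0]]
green_mid call [336.6 225.4] 0.96 [617.6 250.2  16.6]
green_mid call [344.8 189.1] 0.67 [666.1 364.2  24.1]
green_mid call [355.7 264.1] 0.61 [610.3 120.1  23.7]
green_mid call [344.2 192.6] 0.75 [660.4 349.3  24.8]
green_mid call [336.5 225. ] 0.72 [616.9 248.6  18.4]
green_mid call [468.5 357.1] 0.64 [ 681.9 -100.4   21.1]
green_mid call [356.1 263.7] 0.6 [611.  120.3  24.2]
blue_mid call [224.6 261.8] 0.88 [420.4 187.4  18. ]
blue_mid call [226.  263.1] 0.93 [422.2 184.   17.5]
ledge call [379.3 362. ] 0.88 [ 550.4 -144.2   87.1]
ledge call [344.  328.3] 0.7 [529.9 -86.2  88.4]
seat call [467.  358.9] 0.97 [ 677.7 -104.4   22.9]
seat call [468.7 359.5] 0.79 [ 679.1 -106.    23. ]
```

View pics/top0.png

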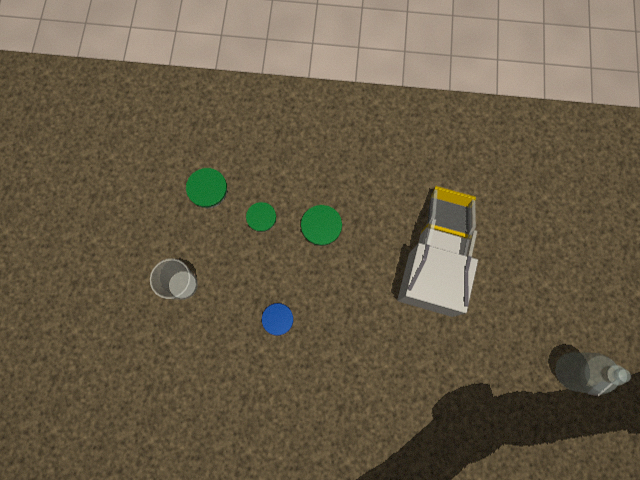

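View pics/side0.png

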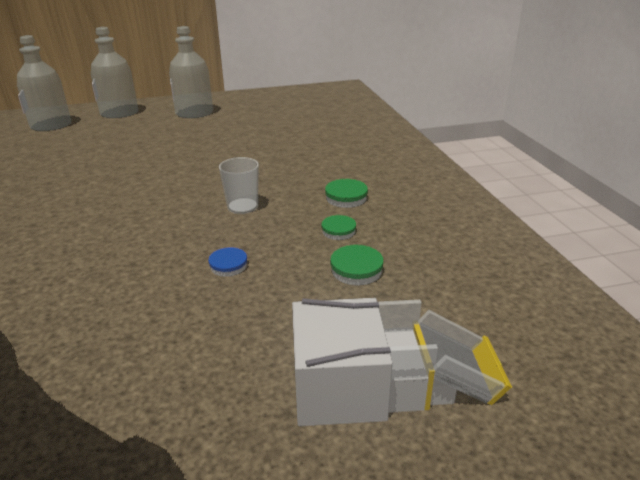

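```bash
python3 - <<'E'
from h import *
for n in("top","side"):
    p=imaging.get_image(n)
    W=cloud(p);c=p["color"].astype(int);hsv=cv2.cvtColor(p["color"],cv2.COLOR_RGB2HSV)
    m=((hsv[...,0]>40)&(hsv[...,0]<90)&(hsv[...,1]>70)).astype(np.uint8)
    k,l,s,ce=cv2.connectedComponentsWithStats(m)
    for i in range(1,k):
        if s[i,4]<100: continue
        q=W[(l==i)&(p["range_z"]>0)];z=np.percentile(q[:,2],70)
        t=q[abs(q[:,2]-z)<4]
        (cx,cy),r=cv2.minEnclosingCircle(t[:,:2].astype(np.float32))
        print(n,s[i],np.round(ce[i]),'z',round(z,1),'circ',round(cx,1),round(cy,1),'D',round(2*r,1),np.round(np.median(t,0),1))
    if n=="top":
        # ramp: level ledge points
        m=(abs(W[...,2]-88)<2.5)&(W[...,1]<20)&(W[...,1]>-220)&(W[...,0]>400)&(W[...,0]<700)
        k,l,s,ce=cv2.connectedComponentsWithStats(m.astype(np.uint8))
        i=1+np.argmax(s[1:,4]);q=W[l==i]
        R=cv2.minAreaRect(q[:,:2].astype(np.float32));print(R,np.round(cv2.boxPoints(R),1).tolist(),q[:,2].mean())
    x=p["color"]
    a=(x[190:330,400:520] if n=="top" else x[260:440,300:540])
    cv2.imwrite(f"pics/{n}_ramp.png",cv2.resize(a,None,fx=3.2,fy=3.2,interpolation=cv2.INTER_CUBIC)[...,::-1])
    a=(x[150:270,170:360] if n=="top" else x[160:300,290:420])
    cv2.imwrite(f"pics/{n}_green.png",cv2.resize(a,None,fx=4,fy=4,interpolation=cv2.INTER_CUBIC)[...,::-1])
E
```

```text
top [ 186  168   41   40 1284] [206. 187.] z 22.7 circ 668.2 369.7 D 81.6 [667.5 369.4  21.9]
top [246 202  30  29 709] [261. 216.] z 16.7 circ 620.6 254.2 D 60.2 [620.2 254.4  15.9]
top [ 301  205   41   41 1331] [321. 225.] z 22.9 circ 613.9 133.7 D 81.1 [612.7 133.7  22.1]
((522.1475830078125, -88.94603729248047), (110.04120635986328, 103.2995376586914), 79.6095962524414) [[461.3999938964844, -133.6999969482422], [563.0, -152.39999389648438], [582.9000244140625, -44.099998474121094], [481.29998779296875, -25.5]] 87.64317207432755
side [325 178  43  24 823] [346. 190.] z 24.4 circ 669.3 371.5 D 87.4 [669.5 367.   24.1]
side [321 215  35  20 585] [338. 224.] z 18.4 circ 622.2 256.8 D 63.6 [621.1 253.1  18. ]
side [ 330  244   54   35 1483] [356. 261.] z 24.4 circ 616.2 135.3 D 84.1 [614.9 131.5  24.1]
```

View pics/top_ramp.png

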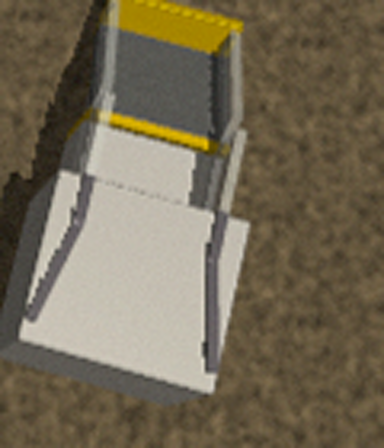

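View pics/side_ramp.png

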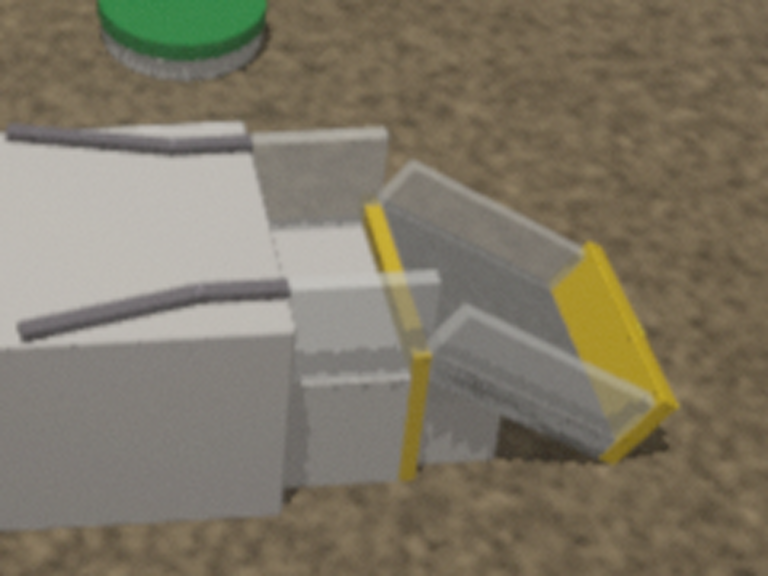

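View pics/top_green.png

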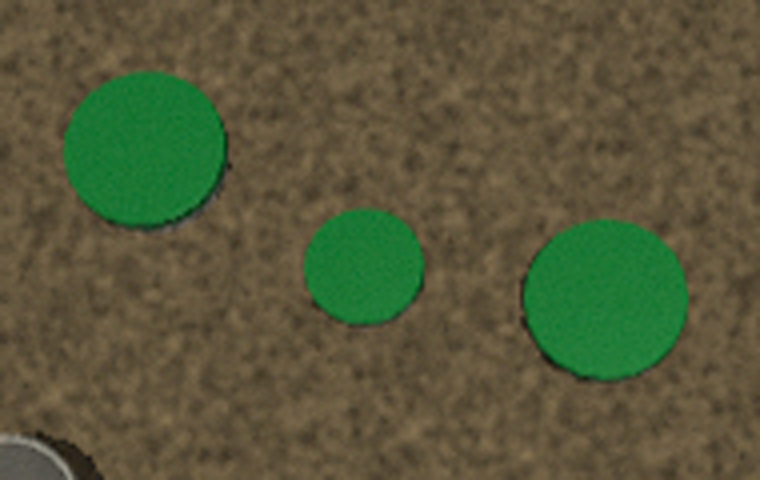

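```bash
python3 - <<'E'
from h import *
for n in("top","side"):
    p=imaging.get_image(n);W=cloud(p)
    yaw=np.radians(-10.4);R=np.array([[np.cos(yaw),np.sin(yaw)],[-np.sin(yaw),np.cos(yaw)]])
    q=W.reshape(-1,3);L=(q[:,:2]-[522,-89])@R.T
    m=(abs(L[:,1])<60)&(L[:,0]>-70)&(L[:,0]<190)&(q[:,2]>3)
    L=L[m];z=q[m,2]
    for y0 in(-40,0,40):
      s=abs(L[:,1]-y0)<8
      print(n,y0,[(x,round(np.median(z[s&(abs(L[:,0]-x)<2)]),0)) for x in range(-60,190,4) if (s&(abs(L[:,0]-x)<2)).sum()>1])
    s=(abs(z-88)<2.5)
    for x0 in(-40,-20,0,20,40):
        t=s&(abs(L[:,0]-x0)<5);print(x0,L[t,1].min().round(1),L[t,1].max().round(1))
    for y0 in(-40,-20,0,20,40):
        t=s&(abs(L[:,1]-y0)<5);print('y',y0,L[t,0].min().round(1),L[t,0].max().round(1))
    g=(z>90);print('guides',[(x,np.round(sorted(L[g&(abs(L[:,0]-x)<3),1])[::3],0).tolist()) for x in range(-50,60,10)])
E
```

```text
top -40 [(-60, np.float64(3.0)), (-52, np.float64(54.0)), (-48, np.float64(87.0)), (-44, np.float64(88.0)), (-40, np.float64(88.0)), (-36, np.float64(87.0)), (-32, np.float64(88.0)), (-28, np.float64(88.0)), (-24, np.float64(88.0)), (-20, np.float64(88.0)), (-16, np.float64(87.0)), (-12, np.float64(88.0)), (-8, np.float64(89.0)), (-4, np.float64(88.0)), (0, np.float64(89.0)), (4, np.float64(88.0)), (8, np.float64(89.0)), (12, np.float64(89.0)), (16, np.float64(89.0)), (20, np.float64(88.0)), (24, np.float64(89.0)), (28, np.float64(89.0)), (32, np.float64(89.0)), (36, np.float64(88.0)), (40, np.float64(89.0)), (44, np.float64(89.0)), (48, np.float64(89.0)), (52, np.float64(90.0)), (56, np.float64(84.0)), (60, np.float64(76.0)), (64, np.float64(85.0)), (68, np.float64(75.0)), (72, np.float64(80.0)), (76, np.float64(73.0)), (80, np.float64(72.0)), (84, np.float64(79.0)), (88, np.float64(79.0)), (92, np.float64(71.0)), (96, np.float64(79.0)), (100, np.float64(60.0)), (104, np.float64(67.0)), (108, np.float64(71.0)), (112, np.float64(67.0)), (116, np.float64(66.0)), (120, np.float64(62.0)
[... 9521 characters left out ...]
0, 49.0]), (20, [-40.0, -39.0, -39.0, -38.0, -38.0, -37.0, -37.0, -37.0, -36.0, -35.0, -35.0, -33.0, -24.0, -10.0, 34.0, 36.0, 37.0, 38.0, 38.0, 39.0, 40.0, 41.0, 42.0, 43.0, 43.0, 54.0]), (30, [-41.0, -39.0, -39.0, -38.0, -38.0, -37.0, -37.0, -36.0, -35.0, -34.0, -34.0, -31.0, -25.0, -20.0, -14.0, 9.0, 36.0, 36.0, 37.0, 38.0, 38.0, 39.0, 40.0, 41.0, 43.0, 44.0]), (40, [-49.0, -40.0, -39.0, -38.0, -38.0, -38.0, -37.0, -37.0, -36.0, -36.0, -34.0, -33.0, -24.0, -8.0, 2.0, 7.0, 37.0, 37.0, 38.0, 38.0, 39.0, 39.0, 41.0, 42.0, 43.0]), (50, [-40.0, -39.0, -39.0, -39.0, -38.0, -38.0, -37.0, -36.0, -36.0, -35.0, -34.0, -33.0, -32.0, 13.0, 37.0, 37.0, 38.0, 38.0, 39.0, 39.0, 41.0, 42.0, 43.0, 45.0])]
```

```bash
python3 - <<'E'
from h import *
p=imaging.get_image("top");W=cloud(p)
for a in [(345,395,550,635),(255,302,148,200)]:
    q=W[a[0]:a[1],a[2]:a[3]].reshape(-1,3);q=q[q[:,2]>15]
    print(len(q),np.round(np.percentile(q,[0,5,50,95,100],axis=0),0).tolist())
print(ctrl.read_state()["clock"])
E
```

```text
2274 [[346.0, -385.0, 15.0], [354.0, -369.0, 26.0], [382.0, -345.0, 92.0], [411.0, -329.0, 149.0], [417.0, 121.0, 907.0]]
1070 [[374.0, 121.0, 15.0], [441.0, 357.0, 21.0], [474.0, 406.0, 61.0], [503.0, 422.0, 85.0], [507.0, 425.0, 907.0]]
1.15
```

drive_tool(deltas="0 0 -0.055 0 0.085; 0.02 -0.02 -0.09 2 0.085; 0.06 -0.06 -0.09 5 0.085; 0.1 -0.1 -0.09 8 0.085; 0.14 -0.14 -0.09 12 0.085; 0.18 -0.18 -0.09 15 0.085; 0.22 -0.22 -0.09 18 0.085; 0.26 -0.26 -0.09 21 0.085; 0.30 -0.30 -0.09 24 0.085; 0.34 -0.34 -0.08 27 0.085; 0.38 -0.38 -0.06 30 0.085; 0.42 -0.42 -0.04 31.8 0.085")

```text
clock: 2.65
eef_pos: [475.8, -59.6, 271.3]
tool_rot: [-3.142, -0.002, -0.184]
force: [0.2, -1.0, 0.3]
width: 85.0
```

drive_tool(deltas="0.014 -0.056 0 0 0.085; 0.028 -0.112 0 0 0.085; 0.042 -0.168 0.02 0 0.085; 0.056 -0.224 0.05 0 0.085; 0.07 -0.28 0.09 0 0.085; 0.0865 -0.3375 0.13 0 0.085; 0.0865 -0.3375 0.18 0 0.085; 0.0865 -0.3375 0.21 0 0.085; 0.0865 -0.3375 0.21 0 0.085; 0.0865 -0.3375 0.21 0 0.085")

```text
clock: 3.9
eef_pos: [622.4, 255.0, 62.9]
tool_rot: [-3.14, -0.002, -0.183]
force: [-0.1, -0.5, 1.0]
width: 85.3
```

```bash
python3 - <<'E'
from h import *
s=ctrl.read_state();print(s["clock"],s["eef_pos"],s["tool_rot"],s["qpos"].round(2) if hasattr(s["qpos"],'round') else s["qpos"])
p=imaging.get_image("side");cv2.imwrite("pics/s1.png",cv2.resize(p["color"][100:320,220:480],None,fx=3,fy=2.7)[...,::-1])
p=imaging.get_image("top");cv2.imwrite("pics/t1.png",cv2.resize(p["color"][130:300,150:380],None,fx=3,fy=3)[...,::-1])
E
```

```text
3.9 [622.40562894 255.03564579  62.88536845] [-3.14038667e+00 -2.15639592e-03 -1.82892966e-01] [-0.4   0.86 -0.05  1.58  0.06  0.71 -2.23]
```

View pics/s1.png

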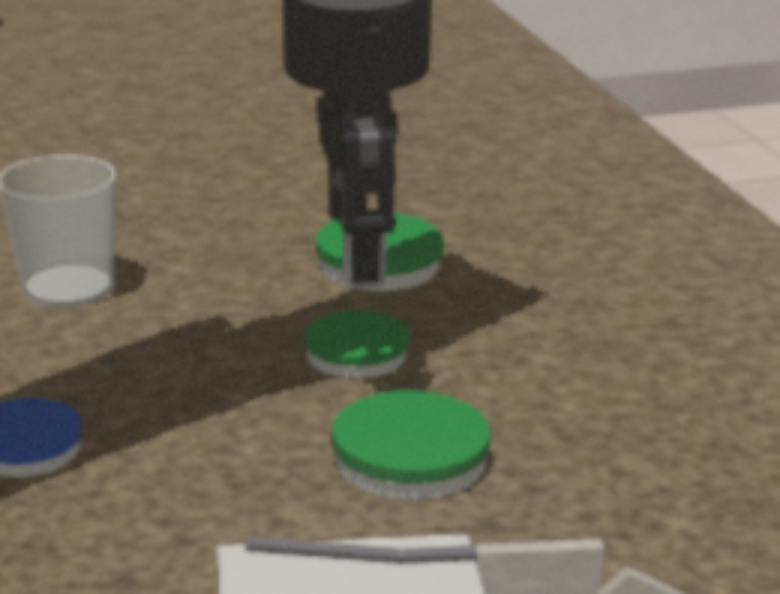

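View pics/t1.png

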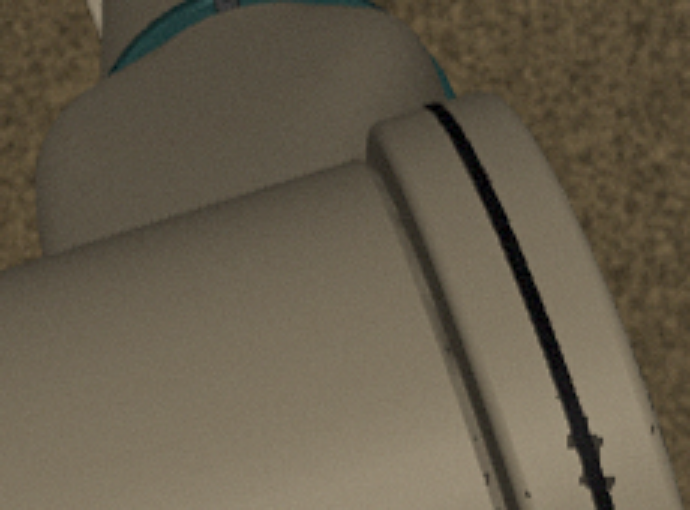

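drive_tool(deltas="-0.001 0 0.03 0 0.085; -0.001 0 0.05 0 0.085; -0.001 0 0.061 0 0.085; -0.001 0 0.061 0 0.085; -0.001 0 0.061 0 0.085")

```text
clock: 4.62
eef_pos: [620.9, 255.4, 1.1]
tool_rot: [-3.141, -0.001, -0.182]
force: [0.6, -0.1, 0.7]
width: 85.4
```

```bash
python3 - <<'E'
from h import *
p=imaging.get_image("side");cv2.imwrite("pics/s2.png",cv2.resize(p["color"][150:290,260:440],None,fx=4,fy=4,interpolation=cv2.INTER_CUBIC)[...,::-1])
E
```

```text
(no output)
```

View pics/s2.png

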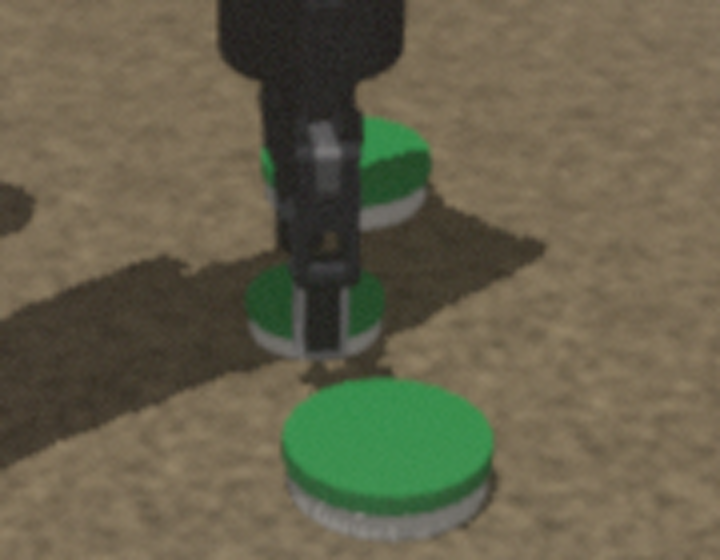

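drive_tool(deltas="0 0 0 0 0.05; 0 0 0 0 0.05; 0 0 0 0 0.05; 0 0 0 0 0.05; 0 0 0 0 0.05; 0 0 0 0 0.05; 0 0 -0.03 0 0.05; 0 0 -0.06 0 0.05; 0 0 -0.06 0 0.05")

```text
clock: 5.8
eef_pos: [622.1, 256.0, 62.8]
tool_rot: [-3.139, -0.004, -0.182]
force: [0.3, 0.2, 0.8]
width: 57.4
```

```bash
python3 - <<'E'
from h import *
p=imaging.get_image("side");cv2.imwrite("pics/s3.png",cv2.resize(p["color"][130:270,260:440],None,fx=4,fy=4,interpolation=cv2.INTER_CUBIC)[...,::-1])
E
```

```text
(no output)
```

View pics/s3.png

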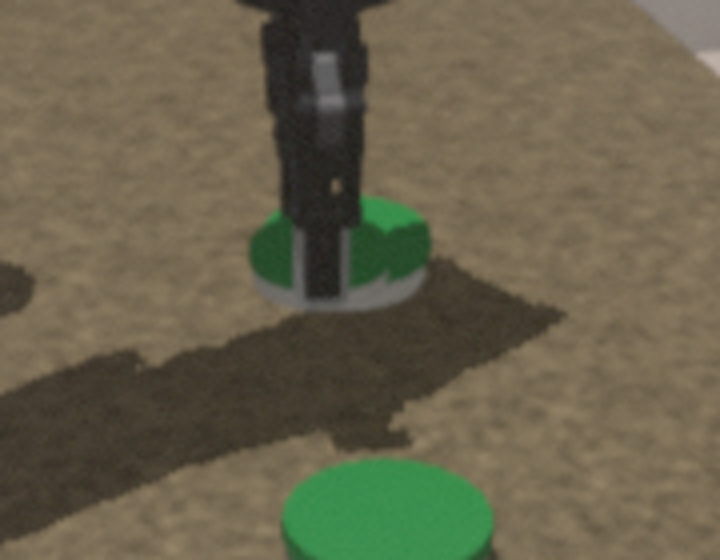

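drive_tool(deltas="0 0.01 -0.05 0 0.05; -0.008 0.05 -0.09 0 0.05; -0.015 0.1 -0.09 0 0.05; -0.022 0.15 -0.09 0 0.05; -0.03 0.2 -0.09 0 0.05; -0.037 0.25 -0.09 0 0.05; -0.044 0.3 -0.09 0 0.05; -0.05 0.345 -0.09 0 0.05; -0.0505 0.357 -0.08 0 0.05; -0.0505 0.357 -0.07 0 0.05; -0.0505 0.357 -0.07 0 0.05; -0.0505 0.357 -0.07 0 0.05")

```text
clock: 7.35
eef_pos: [506.3, -85.0, 130.0]
tool_rot: [-3.141, 0.0, -0.179]
force: [0.7, 0.4, -0.1]
width: 57.3
```

```bash
python3 - <<'E'
from h import *
s=ctrl.read_state();print(s["clock"],s["eef_pos"],s["tool_rot"],s["force"])
L=lambda w:(lambda d:(np.round([d[0]*.9836-d[1]*.1805,d[0]*.1805+d[1]*.9836],1)))(np.array(w[:2])-[522,-89])
print(L(s["eef_pos"]))
p=imaging.get_image("side");cv2.imwrite("pics/s4.png",cv2.resize(p["color"][220:440,260:520],None,fx=3,fy=2.7,interpolation=cv2.INTER_CUBIC)[...,::-1])
W=cloud(p);hsv=cv2.cvtColor(p["color"],cv2.COLOR_RGB2HSV)
m=(hsv[...,0]>40)&(hsv[...,0]<90)&(hsv[...,1]>70)&(W[...,2]>60);q=W[m];print(len(q),np.round(np.percentile(q,[2,50,98],axis=0),1))
if len(q)>10:
    ql=(q[:,:2]-[522,-89])@np.array([[.9836,.1805],[-.1805,.9836]]);print(np.percentile(ql,[0,3,97,100],axis=0))
    t=abs(q[:,2]-np.median(q[:,2]))<6; A=np.c_[q[t][:,:2],np.ones(t.sum())];print(np.linalg.lstsq(A,q[t][:,2],rcond=None)[0])
E
```

```text
7.35 [506.27475499 -84.98771288 130.04081774] [-3.14084361e+00  3.32127264e-04 -1.79478185e-01] [ 0.69610272  0.36995254 -0.08552537]
[-16.2   1.1]
970 [[ 471.9 -149.3  140.7]
 [ 495.1  -96.9  146.5]
 [ 535.5  -63.8  327.4]]
[[ -53.13159094 -459.15946494]
 [ -43.76462697  -52.36793231]
 [  13.16889928   19.87352462]
 [  20.23973654   26.13930689]]
[1.37407618e-02 4.39074867e-02 1.42941536e+02]
```

View pics/s4.png

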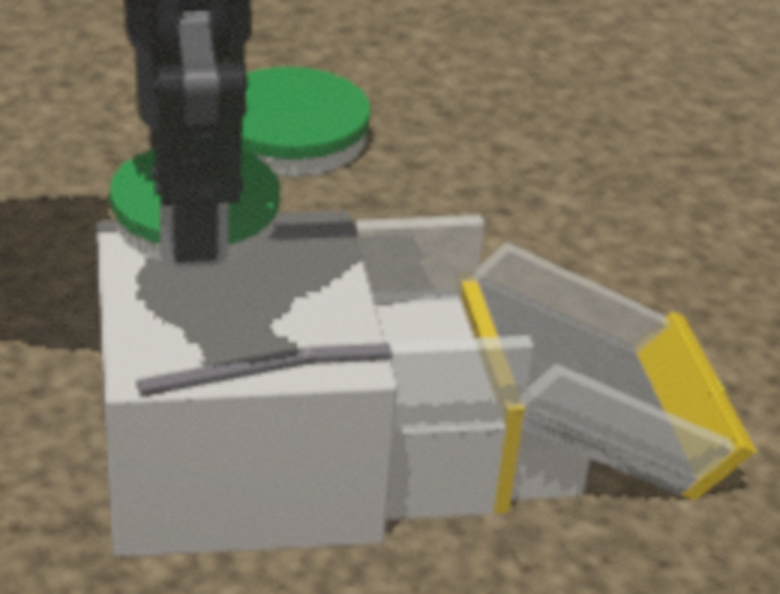

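drive_tool(deltas="0.001 0.001 0.015 0 0.05; 0.001 0.001 0.027 0 0.05; 0.001 0.001 0.034 0 0.05; 0.001 0.001 0.038 0 0.05; 0.001 0.001 0.040 0 0.05; 0.001 0.001 0.040 0 0.05; 0.001 0.001 0.040 0 0.05")

```text
clock: 8.28
eef_pos: [506.9, -88.0, 90.6]
tool_rot: [-3.142, -0.001, -0.182]
force: [-0.3, -0.1, -0.4]
width: 57.4
```

```bash
python3 - <<'E'
from h import *
p=imaging.get_image("side");cv2.imwrite("pics/s5.png",cv2.resize(p["color"][260:400,270:430],None,fx=4,fy=4,interpolation=cv2.INTER_CUBIC)[...,::-1])
E
```

```text
(no output)
```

View pics/s5.png

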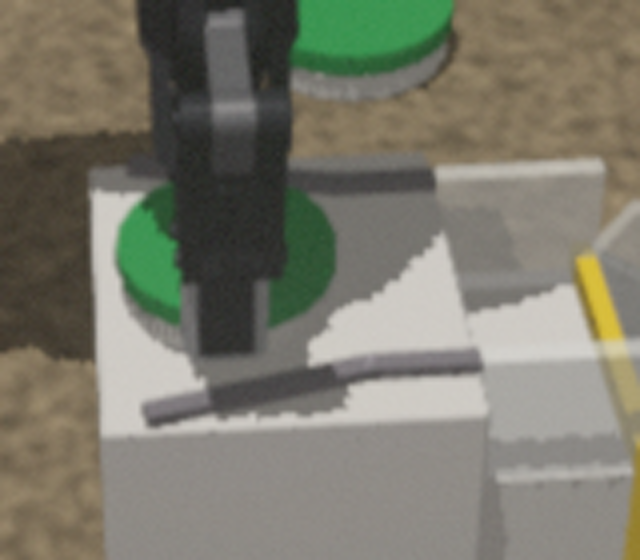

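drive_tool(deltas="0 0 0.001 0 0.05; 0 0 0.001 0 0.05; 0 0 0.001 0 0.08; 0 0 0.001 0 0.08; 0 0 0.001 0 0.08; 0 0 -0.01 0 0.08; 0 0 -0.03 0 0.08; 0 0 -0.055 0 0.08; 0 0 -0.055 0 0.08; -0.04 0 -0.055 0 0.02; -0.06 0 -0.055 0 0.02; -0.06 0 -0.055 0 0.02")

```text
clock: 9.82
eef_pos: [446.1, -76.9, 145.1]
tool_rot: [3.141, 0.002, -0.182]
force: [0.3, 0.1, 0.3]
width: 25.7
```

```bash
python3 - <<'E'
from h import *
s=ctrl.read_state();print(s["clock"],s["eef_pos"],s["tool_rot"])
M=np.array([[.9836,.1805],[-.1805,.9836]])
print((np.array(s["eef_pos"])[:2]-[522,-89])@M)
p=imaging.get_image("side");cv2.imwrite("pics/s6.png",cv2.resize(p["color"][220:440,260:520],None,fx=3,fy=2.7,interpolation=cv2.INTER_CUBIC)[...,::-1])
W=cloud(p);hsv=cv2.cvtColor(p["color"],cv2.COLOR_RGB2HSV)
m=(hsv[...,0]>40)&(hsv[...,0]<90)&(hsv[...,1]>70)&(W[...,2]>90)&(W[...,2]<120);q=W[m]
ql=((q[:,:2]-[522,-89])@M).astype(np.float32);print(len(q),np.median(q,0),cv2.minEnclosingCircle(ql),np.percentile(ql,[1,99],axis=0))
print(np.array([[1,0]])@M, "check Lx of +x world")
E
```

```text
9.825 [446.06373644 -76.86763253 145.14060752] [ 3.14133921e+00  1.93712608e-03 -1.81997439e-01]
[-76.88080117  -1.77309893]
1739 [507.79849731 -92.8159071  105.74880363] ((-9.396614074707031, 5.413516998291016), 37.792781829833984) [[-40.65126839 -30.24649426]
 [ 13.77776621  25.79564861]]
[[0.9836 0.1805]] check Lx of +x world
```

View pics/s6.png

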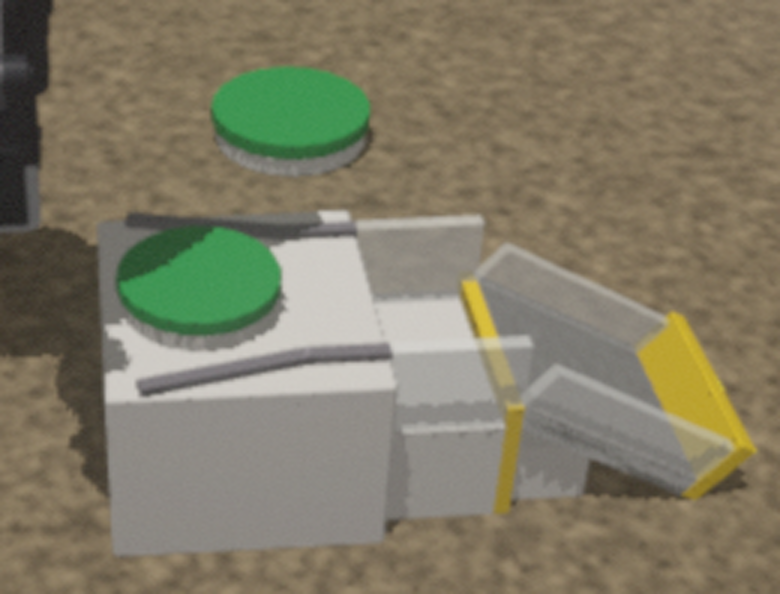

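drive_tool(deltas="0 -0.001 0.03 0 0.02; 0 -0.001 0.045 0 0.02; 0 -0.001 0.052 0 0.02; 0 -0.001 0.052 0 0.02; 0.006 -0.001 0.052 0 0.02; 0.012 -0.001 0.052 0 0.02; 0.012 -0.001 0.052 0 0.02")

```text
clock: 10.75
eef_pos: [460.9, -78.4, 93.7]
tool_rot: [-3.141, -0.002, -0.182]
force: [0.5, -1.6, 0.1]
width: 19.9
```

```bash
python3 - <<'E'
from h import *
s=ctrl.read_state();print(s["clock"],s["eef_pos"],s["force"])
M=np.array([[.9836,.1805],[-.1805,.9836]])
print((np.array(s["eef_pos"])[:2]-[522,-89])@M)
p=imaging.get_image("side");cv2.imwrite("pics/s7.png",cv2.resize(p["color"][220:440,220:480],None,fx=3,fy=2.7,interpolation=cv2.INTER_CUBIC)[...,::-1])
E
```

```text
10.75 [460.85832325 -78.43317396  93.73644234] [ 0.53326394 -1.57622361  0.11740097]
[-62.04626535  -0.64254256]
```

View pics/s7.png

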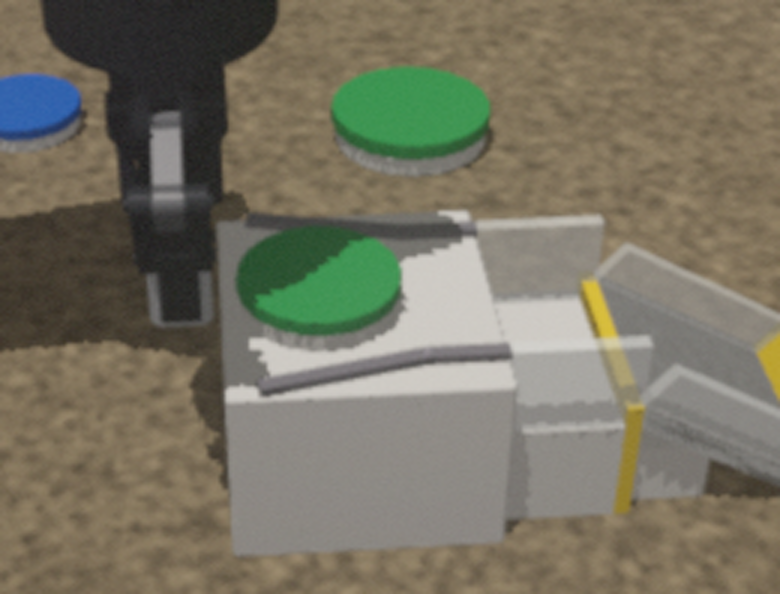

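drive_tool(deltas="0.005 0 0 0 0.02; 0.011 0 0 0 0.02; 0.017 0 0 0 0.02; 0.023 0 0 0 0.02; 0.029 0 0 0 0.02; 0.035 0 0 0 0.02; 0.041 0 0 0 0.02; 0.047 0 0 0 0.02; 0.053 0 0 0 0.02; 0.059 0 0 0 0.02; 0.065 0 0 0 0.02; 0.071 0 0 0 0.02")

```text
clock: 12.3
eef_pos: [529.8, -91.2, 93.3]
tool_rot: [3.142, 0.0, -0.182]
force: [0.9, -1.3, -0.6]
width: 20.5
```

```bash
python3 - <<'E'
from h import *
s=ctrl.read_state();print(s["clock"],s["eef_pos"],s["force"])
M=np.array([[.9836,.1805],[-.1805,.9836]])
print((np.array(s["eef_pos"])[:2]-[522,-89])@M)
p=imaging.get_image("side");cv2.imwrite("pics/s8.png",cv2.resize(p["color"][220:440,260:520],None,fx=3,fy=2.7,interpolation=cv2.INTER_CUBIC)[...,::-1])
E
```

```text
12.3 [529.82306646 -91.19245301  93.32206284] [ 0.87367924 -1.31206138 -0.62380638]
[ 8.09050594 -0.74443328]
```

View pics/s8.png

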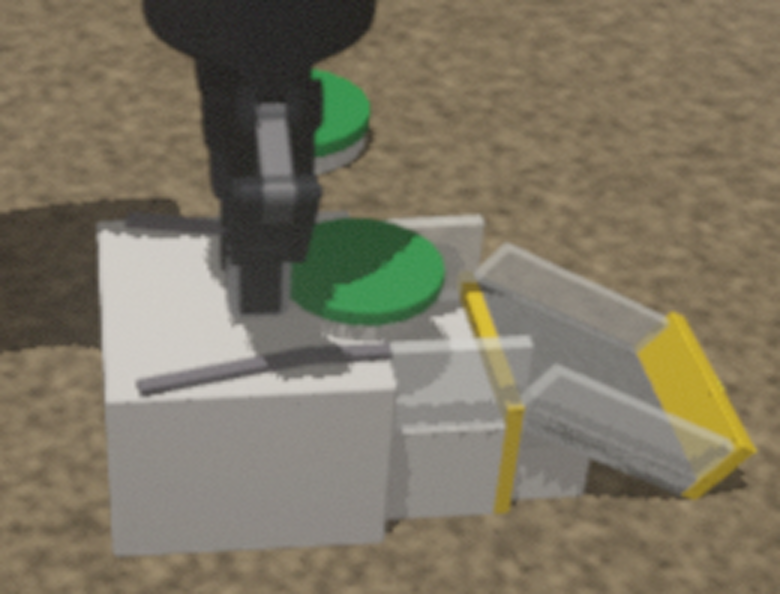

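drive_tool(deltas="0.006 0 0 0 0.02; 0.012 0 0 0 0.02; 0.018 0 0 0 0.02; 0.024 0 0 0 0.02; 0.03 0 0 0 0.02; 0.036 0 0 0 0.02; 0.042 0 0 0 0.02; 0.048 0 0 0 0.02; 0.054 0 0 0 0.02; 0.06 0 0 0 0.02; 0.066 0 0 0 0.02; 0.072 0 0 0 0.02")

```text
clock: 13.85
eef_pos: [600.6, -104.3, 93.3]
tool_rot: [3.142, -0.0, -0.182]
force: [-0.1, 0.9, -0.2]
width: 19.8
```

```bash
python3 - <<'E'
from h import *
s=ctrl.read_state();print(s["clock"],s["eef_pos"],s["force"])
M=np.array([[.9836,.1805],[-.1805,.9836]])
print((np.array(s["eef_pos"])[:2]-[522,-89])@M)
p=imaging.get_image("side");cv2.imwrite("pics/s9.png",cv2.resize(p["color"][220:440,260:520],None,fx=3,fy=2.7,interpolation=cv2.INTER_CUBIC)[...,::-1])
E
```

```text
13.85 [ 600.64761354 -104.25335717   93.31303921] [-0.06266719  0.92066033 -0.2246096 ]
[80.11102364 -0.80730787]
```

View pics/s9.png

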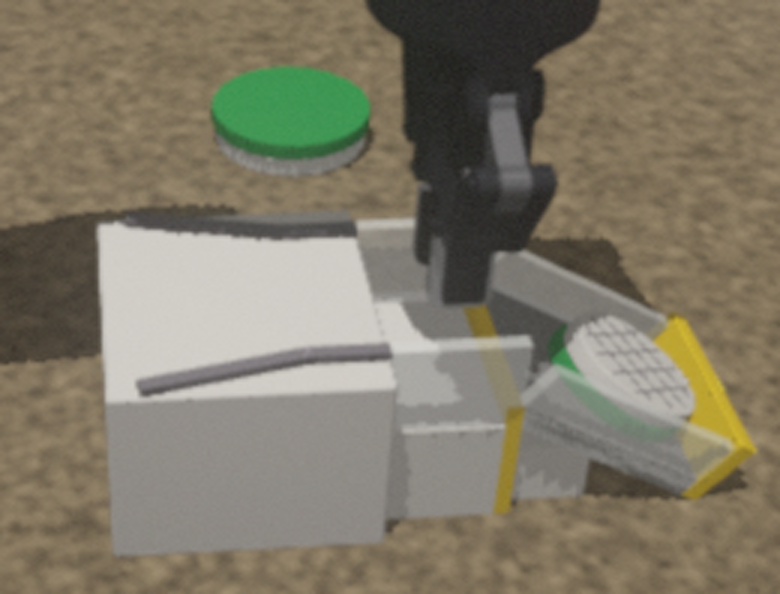

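drive_tool(deltas="0 0 -0.03 0 0.02; 0 0 -0.08 0 0.02; -0.04 0 -0.13 0 0.02; -0.09 0.03 -0.16 0 0.02; -0.13 0.06 -0.17 0 0.02; -0.13 0.11 -0.17 0 0.02; -0.13 0.16 -0.17 0 0.02; -0.13 0.2 -0.17 0 0.02; -0.13 0.2 -0.17 0 0.02; -0.13 0.2 -0.17 0 0.02")

```text
clock: 15.15
eef_pos: [436.3, -276.5, 263.2]
tool_rot: [-3.141, 0.0, -0.182]
force: [1.3, -0.4, 0.2]
width: 20.2
```

```bash
python3 - <<'E'
from h import *
s=ctrl.read_state();print(s["clock"],s["eef_pos"],s["force"])
M=np.array([[.9836,.1805],[-.1805,.9836]])
for n in("side","top"):
    p=imaging.get_image(n);save(p,n+"_end.png");W=cloud(p)
    a=p["color"][290:430,400:530] if n=="side" else p["color"][170:270,400:510]
    cv2.imwrite(f"pics/{n}_endc.png",cv2.resize(a,None,fx=4,fy=4,interpolation=cv2.INTER_CUBIC)[...,::-1])
    q=W.reshape(-1,3);L=(q[:,:2]-[522,-89])@M
    print(n,[(x,int(np.median(q[(abs(L[:,1])<8)&(abs(L[:,0]-x)<2),2]))) for x in range(100,190,4) if ((abs(L[:,1])<8)&(abs(L[:,0]-x)<2)).any()])
    for t in("green_mid","blue_mid"): print(t,[(np.round(r["point"]),round(r["score"],2),np.round(world(p,*r["point"]))) for r in models.spot_in(p,t)])
E
```

```text
15.15 [ 436.2768079  -276.45232629  263.24008414] [ 1.29259861 -0.39034637  0.19170879]
side [(100, 61), (104, 58), (112, 52), (116, 49), (120, 47), (124, 51), (128, 54), (132, 58), (136, 57), (140, 53), (144, 51), (148, 48), (152, 46), (156, 43), (160, 41), (164, 37), (168, 35), (172, 32), (176, 29), (180, 28), (184, 32), (188, 30)]
green_mid [(array([466., 353.]), 0.97, array([ 665., -119.,   49.])), (array([358., 264.]), 0.84, array([612., 117.,  26.])), (array([346., 191.]), 0.84, array([666., 354.,  25.]))]
blue_mid []
top [(100, 58), (104, 54), (108, 52), (112, 49), (116, 46), (120, 46), (124, 50), (128, 53), (132, 56), (136, 53), (140, 50), (144, 48), (148, 45), (152, 43), (156, 41), (160, 38), (164, 35), (168, 31), (172, 29), (176, 25), (180, 29), (184, 29), (188, 26)]
green_mid [(array([455., 208.]), 0.97, array([ 665., -121.,   46.])), (array([321., 226.]), 0.91, array([611., 134.,  22.])), (array([206., 187.]), 0.77, array([669., 369.,  21.])), (array([440., 262.]), 0.17, array([549., -84.,  87.]))]
blue_mid [(array([277., 320.]), 0.75, array([423., 199.,  17.]))]
```

View pics/side_endc.png

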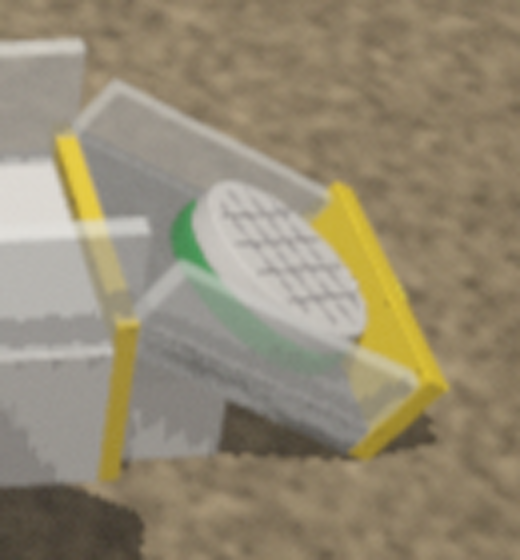

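View pics/top_end.png

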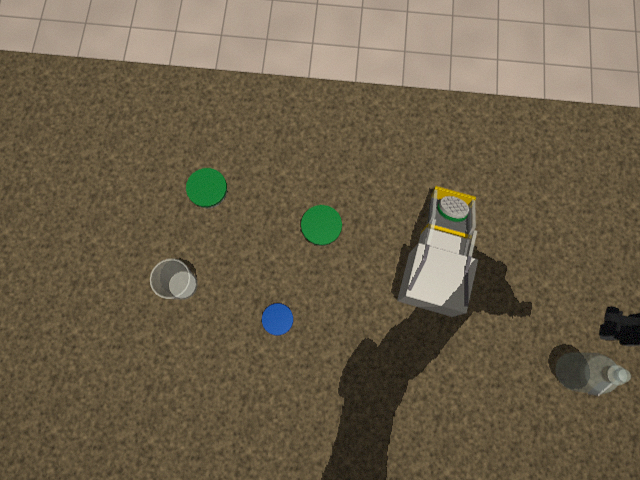

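```bash
python3 -c "
from cell import ctrl
print(ctrl.finish_job())"
```

```text
the job is handed in; nothing more can be done
None
```

The green-lidded dish now lies lid down on the ramp, and the job was handed in at about 15 s of the 53 s allowed. I picked the 60 mm dish; the two look-alikes measure about 81 mm. I set it lid up on the ledge, let go, and pushed it off at about 50 mm/s with the fingertips about 5 mm above the ledge.

Last checks with the arm clear of everything:
- **Dish:** both cameras show the base facing up, parallel to the ramp and resting against the yellow stop between the cheeks.
- **Push:** the dish toppled before the pushing face reached x = +100. I stopped at roughly +86, because it already lay at the stop.
- **Blue dish:** the top camera puts it where it started, at about (423, 199). The side-camera network did not report it in the last picture.
- **Other items:** both look-alikes are in place. I read no force above about 2 N at the end of any move.

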